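Snap the lid of a cement sample tub shut, mark by mark

ROBOT

A 6-joint arm with a two-finger parallel gripper is mounted at the origin on a cart in front of the work surface, level with it; the furniture and walls round the work are solid. World frame = base frame: x ahead of the robot, y to its left, z up, the work surface at z = 0. Lengths are in mm, angles in rad, forces in N, time in s.
With the tool pointing down it reaches from about 350 to 875 mm from the base axis. Payload 4.2 kg.
Tool frame: the origin (TCP) lies on the mounting face of the last link; the fingertips stand 173 mm ahead of it and the grasp point (between the pads) lies 155 mm ahead of it; z points along the fingers, y is the direction in which the jaws open and shut (so a half turn about z gives the same grasp; the last joint's range is limited). The gripper opens to 85 mm and grips with 20 to 120 N. Pads are 22 mm wide; open, the fingers measure 114 mm over their backs; the gripper's body (76 mm by 85 mm) begins 54 mm behind the grasp point. The pads swing forward as they close: fully open they stand 13 mm farther back than shut.
Start: joints at [1.37, 0.385, 0.008, 0, -1.194, -0.259], TCP at [277.322, 560.083, 404.712] pointing down, gripper open.
Joint ranges: [-3.14, 3.14], [-1.21, 2.06], [-1.07, 1.41], [-3.16, 2.05], [-2.99, -0.16], [-3.1, 3.1]. Speed limits (rad/s): [2.79, 2.79, 3.14, 3.14, 3.14, 3.14].

INTERFACE

Orientations are given as a unit quaternion [x, y, z, w].
In Python, from bench import arm gives the robot as it stands.
- The arm moves only by the shell command python3 -m jog 'ROWS' [OPENING]. ROWS is JSON, a list that holds one entry, the list of rows, each a list of 4 numbers: the shift along the tool's x, y, z in mm, then the turn about the tool's z in degrees. In form: [[[x, y, z, spin], ...]]. A call has exactly 5 rows; each row is the pose to reach, as a shift and turn from the pose measured when the call began, along the tool's axes at that moment; what a row does not reach only later rows make up. A row lasts 1/8 s, in which the tool goes at most 62.5 mm and 10.7 degrees, less where a joint would pass 70% of its speed; a pose out of reach is approached as far as the arm can. A call with a gripper value outside its range is refused whole. OPENING is the finger opening in mm, from 0 to 85.4, set as the call begins (- or left out, the last holds). The fingers move at their own pace and stop on an object; the grip force is fixed at half the most. Time passes only in rows, so rows that repeat a pose let the fingers close, or fill a call up. It gives the time, the measured TCP pose, the force and the opening at its end, in the units of the state.
- arm.read_state(): the state, without advancing time (a new reading comes with each control period).
- arm.get_image(name): name is "scene" or "top" or "wrist"; returns (picture, depth): 400x640x3 uint8, blue, green, red; 400x640 float32, mm along the optical axis (not along the pixel's ray), 0 where there is no reading.
- arm.camera_params(name): a dict with "mtx" (3x3 intrinsics, pixels), "R" (3x3) and "t" (3): a world point X has camera coordinates R X + t. Camera axes: x right, y down, z forward; pixel columns grow to the right and rows downward; lengths in mm; the calibration is good to about 2 mm. The wrist camera is an equidistant fisheye: a pixel r from the principal point sees the ray r / f radians off the axis. A picture is of the moment at which its call begins: read the wrist's pose just before it. camera_params takes no time and is no camera call; for the wrist camera it gives the pose at the moment of the call.
- arm.job_done(): hands the job in, once; it reports no verdict.
The state is a dict: "clock": time; "joints": joint angles; "joint_vel": joint speeds; "joint_efforts": joint torques, N m; "position": TCP position; "ee_rot": TCP orientation; "contact_force": force on the tool from outside, world axes, zero at the start; "wrist_torque": the same for the moment, N m; "gripper_width": finger opening in mm.
Only numpy, scipy, OpenCV 4.12 (cv2) and the standard library are available. Lean on these libraries where they do the work, as an engineer would, in place of code of your own. Each camera call takes 0.05 s, during which the arm holds its last target.

TASK

The blue snap lid of the white sample tub stands crooked and loose on its rim. Press it home with a fingertip on its three white press marks, one at a time so that the air can get out: first the mark at the orange pull tab, then on round the lid clockwise as seen from above, pushing each mark lightly until that side is fully down. Nothing is to be picked up: leave the tub standing where it is, do not disturb the scoop, the marker or the mallet, and take the hand away at the end.

Things in the scene. Friction and masses are not known exactly. Their poses are not given: they have to be found in the camera images.
- tub: Loose white round plastic tub, 2.2 kg, wall 154 mm across. Origin: centre of its underside; z up, x toward the side of the lid's orange pull tab. Blue lid: 171 mm across, 14 mm thick, cannot come off; its flat rim 59 to 84 mm from the axis bears the marks, the tab reaches out to 114 mm. Shut, all three mark tops are 117 mm above the underside and the skirt is 2 mm above the tub's stop ring.
- mark_1 (a point): Centre of the top of the first white press mark (disc 18 mm across, 1.2 mm raised) on the lid's rim at the orange tab, 70 mm from the tub's axis. Starts 2 to 11 mm above its shut height (117 mm over the tub's underside). Pressed straight down it yields at about 4 N, sinks alone (the other marks stay), meets a firm stop when shut and stays down; over 40 N would crack the lid.
- mark_2 (a point): Centre of the top of the second white press mark, same kind, the next one clockwise from the tab seen from above: 70 mm from the axis, 120 degrees clockwise of mark_1. Starts 2 to 11 mm above its shut height; yields at about 4 N, stops firmly when shut.
- mark_3 (a point): Centre of the top of the third white press mark, same kind, 120 degrees clockwise of mark_2 (240 degrees clockwise of the tab). Starts 2 to 11 mm above its shut height; yields at about 4 N, stops firmly when shut.
- scoop: Loose small metal scoop, 174x66x34 mm, lying on the worktop to the left of the tub; origin at the centre of its underside. To be left alone.
- marker: Loose red and white marker pen, 132x17x17 mm, lying to the right of the tub; origin at the centre of its underside. To be left alone.
- mallet: Loose rubber mallet with a wooden handle, 272x75x55 mm, lying behind the tub; origin at the centre of its underside. To be left alone.

How it is judged (in metres and radians):
On the way, in this order (a step that is already met when the one before it is completed fails the run):
1. the mark at the tab is pressed home while the other two still stand proud (z of mark_1 in the frame of tub below 0.1187 m and z of each of mark_2, mark_3 in the frame of tub above 0.1187 m), for 0.1 s.
2. the next mark clockwise is pressed home while the third still stands proud (z of each of mark_1, mark_2 in the frame of tub below 0.1187 m and z of mark_3 in the frame of tub above 0.1187 m), for 0.1 s.
3. the third mark is pressed home (z of each of mark_1, mark_2, mark_3 in the frame of tub below 0.1187 m), for 0.1 s.
At the end, for the whole second after the job is handed in: All three marks are within 1.5 mm of their shut height on the tub; the tub stands upright (within 0.03 rad) and at rest on the worktop within 30 mm of where it was; scoop, marker and mallet are within 30 mm of where they were (all of step 3 and height (world z) of tub below 0.005 m and angle between tub's own z axis and vertical below 0.03 rad and distance of each of tub, scoop, marker, mallet from where it was at the start of the episode below 0.03 m and linear speed of tub below 0.01 m/s); the robot touches nothing.
It fails at once if the tub or its lid is pressed harder than 40 N (contact force between any of the fingers, the arm and tub above 40 N).
It fails at once if the tub is lifted more than 10 mm or tipped more than 0.15 rad (height (world z) of tub above 0.01 m or angle between tub's own z axis and vertical above 0.15 rad).
It fails at once if the tub is pushed more than 30 mm from its place (distance of tub from where it was at the start of the episode above 0.03 m).
It fails at once if the scoop, the marker or the mallet is moved more than 30 mm (distance of any of scoop, marker, mallet from where it was at the start of the episode above 0.03 m).
It also fails if it takes over 40 s, if anything falls off the work surface, if the arm or the gripper's body presses on something with over 40 N, if the wrist force passes 120 N, or if a joint passes its speed limit or range.

## Working session

There is one attempt and no reset: what is moved stays moved. The work goes in short steps, Python scripts to look and compute and a shell command to move; the robot and the scene stay as the last step left them, time stands still between calls to the robot, and variables do not carry over. Pictures are saved under pics/ and viewed, and the job is handed in when it is done.

```bash
mkdir -p pics; ls; python3 - <<'E'
from bench import arm
import cv2,numpy as np
s=arm.read_state()
print({k:np.round(v,3) for k,v in s.items()})
for n in ("scene","top","wrist"):
    p=arm.camera_params(n); im,d=arm.get_image(n)
    cv2.imwrite(f"pics/{n}0.png",im); np.savez(f"{n}0.npz",im=im,d=d,**p)
    print(n,np.round(p["mtx"],1).tolist(),np.round(p["R"],3).tolist(),np.round(p["t"],1))
E
```

```text
pics
{'clock': np.float64(0.0), 'joints': array([ 1.370e+00,  3.860e-01,  7.000e-03, -1.000e-03, -1.194e+00,
       -2.590e-01]), 'joint_vel': array([ 0.001, -0.   ,  0.001, -0.   ,  0.002,  0.   ]), 'joint_efforts': array([ 0.0000e+00, -3.9229e+01,  1.8839e+01,  4.1860e+00, -5.0000e-03,
       -0.0000e+00]), 'position': array([277.228, 559.922, 403.599]), 'ee_rot': array([ 0.974, -0.228, -0.   ,  0.001]), 'contact_force': array([-0.794, -0.413,  0.363]), 'wrist_torque': array([-0.019,  0.027,  0.009]), 'gripper_width': np.float64(85.381)}
scene [[419.1, 0.0, 315.7], [0.0, 419.1, 201.2], [0.0, 0.0, 1.0]] [[-0.817, -0.576, 0.002], [-0.418, 0.591, -0.69], [0.396, -0.564, -0.724]] [493.2 327.9 859.6]
top [[435.9, 0.0, 317.5], [0.0, 435.9, 195.6], [0.0, 0.0, 1.0]] [[-0.019, -1.0, -0.007], [-0.99, 0.02, -0.143], [0.143, 0.004, -0.99]] [  42.1  603.8 1138.7]
wrist [[309.7, 0.0, 320.8], [0.0, 309.7, 202.4], [0.0, 0.0, 1.0]] [[-0.444, -0.896, 0.002], [-0.862, 0.427, 0.272], [-0.244, 0.119, -0.962]] [622.9 -35.9 378.7]
```

View pics/top0.png

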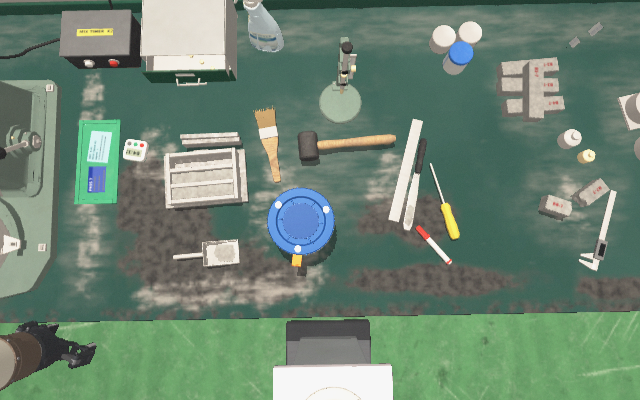

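View pics/scene0.png

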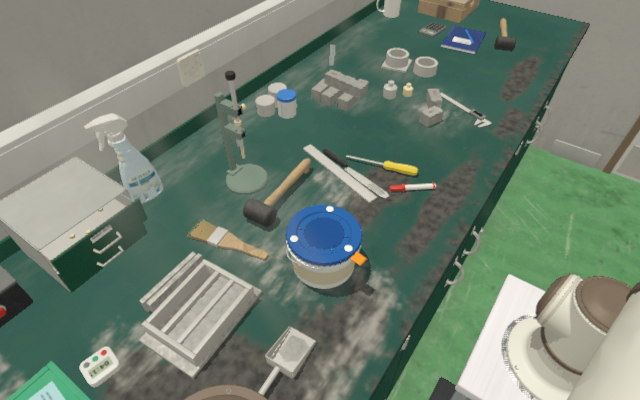

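View pics/wrist0.png

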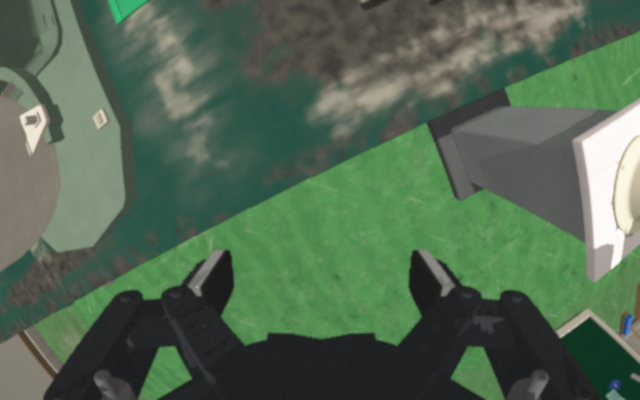

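The top view shows the lid centred near (301,221), with the tab at (297,260). The marks are near (297,249), (278,205) and (326,209). Clockwise from the tab in this view runs to the left mark, then the right one. Next I'll measure them more closely.

```bash
cat > h.py <<'E'
import numpy as np,cv2
def world(p,u,v,z): 
    K,R,t=p["mtx"],p["R"],p["t"]; r=np.linalg.inv(K)@[u,v,1]
    return R.T@(r*z-t)
def marks(n,bbox,thr=200):
    p=np.load(n+".npz"); im,d=p["im"],p["d"]; u0,v0,u1,v1=bbox
    m=np.zeros(d.shape,np.uint8); m[v0:v1,u0:u1]=(im[v0:v1,u0:u1].min(2)>thr)
    k,l,st,c=cv2.connectedComponentsWithStats(m)
    for i in range(1,k):
        if st[i,4]<8: continue
        z=np.median(d[l==i]); print(n,np.round(c[i],1),st[i,4],round(float(z),1),np.round(world(p,*c[i],z),1))
E
python3 - <<'E'
from h import *
marks("top0",(262,180,342,275)); marks("scene0",(280,200,370,260))
p=np.load("top0.npz");im,d=p["im"],p["d"]
# rim plane of blue lid
b=im.astype(int); m=(b[...,0]>110)&(b[...,0]-b[...,2]>70)
m[:,:255]=0;m[:,350:]=0;m[:175]=0;m[280:]=0
v,u=np.nonzero(m); P=np.array([world(p,a,c,d[c,a]) for a,c in zip(u,v)]); print(P.mean(0),P.min(0),P.max(0))
cv2.imwrite("pics/topc.png",cv2.resize(im[175:285,250:350],None,fx=5,fy=5,interpolation=cv2.INTER_CUBIC))
p=np.load("scene0.npz");cv2.imwrite("pics/scc.png",cv2.resize(p["im"][195:295,270:380],None,fx=5,fy=5,interpolation=cv2.INTER_CUBIC))
E
```

```text
top0 [277.9 204.1] 39 1101.6 [573.7 130.5 120.9]
top0 [325.6 208.9] 38 1100.6 [559.3  10.1 119.4]
top0 [297.3 248.2] 38 1087.2 [462.2  82.8 119.2]
scene0 [329.2 208.7] 30 986.0 [557.2  11.  121.7]
scene0 [293.5 238.5] 36 924.1 [571.5 130.7 121.8]
scene0 [347.7 247.8] 38 908.4 [460.8  82.6 120.5]
[530.64549715  74.05612469 121.12123793] [435.50774759 -10.7974815    0.51906864] [ 617.07206967  170.01299388 1213.56628409]
```

View pics/topc.png

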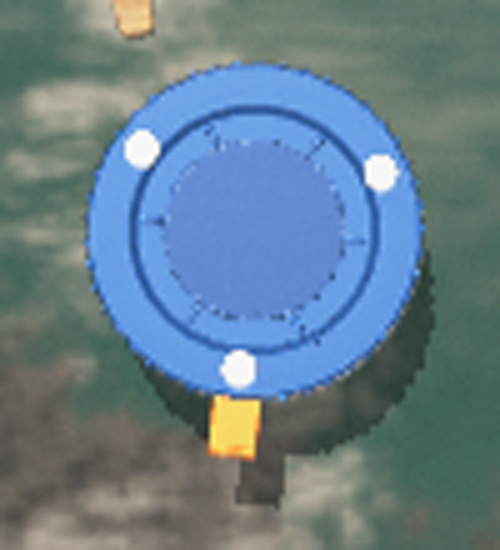

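View pics/scc.png

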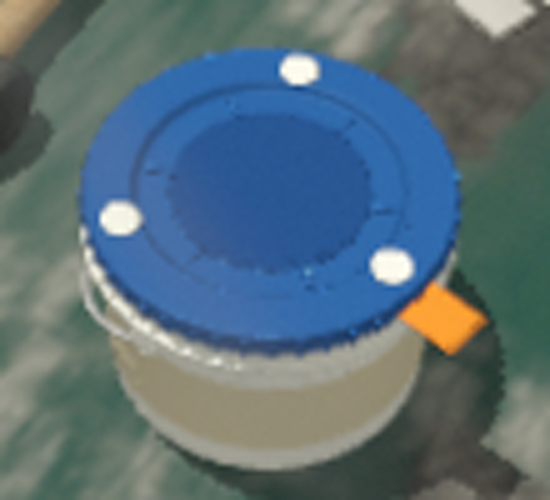

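All three mark positions are 121 mm apart, against the expected 121.2 mm, and both cameras agree. I'll close the fingers and travel at this height. M1 is at (461.5, 82.7), M2 at (572.6, 130.6) and M3 at (558.3, 10.5).

```bash
python3 -m jog '[[[45,42,0,0],[90,83,0,0],[135,125,0,0],[180,167,0,0],[225,208,0,0]]]' 0
```

```text
clock: 0.78
position: [386.7, 271.7, 404.2]
ee_rot: [0.974, -0.228, -0.0, 0.001]
contact_force: [1.3, 0.2, 0.2]
gripper_width: -0.0
```

```bash
python3 -m jog '[[[45,40,0,0],[90,80,0,0],[135,120,10,0],[151,136,40,0],[151,136,70,0]]]'
python3 - <<'E'
from bench import arm
import cv2,numpy as np
print(np.round(arm.read_state()["position"],1))
for n in ("scene","top","wrist"):
    p=arm.camera_params(n); im,d=arm.get_image(n)
    np.savez(f"{n}1.npz",im=im,d=d,**p)
    if n=="scene": im=cv2.resize(im[130:310,230:450],None,fx=3,fy=3)
    cv2.imwrite(f"pics/{n}1.png",im)
s=arm.read_state();print(np.round(s["position"],1),np.round(s["contact_force"],2))
E
```

```text
clock: 1.4
position: [461.9, 80.9, 333.7]
ee_rot: [0.973, -0.229, 0.0, 0.001]
contact_force: [1.0, -0.0, -0.4]
gripper_width: 0.0
[461.9  80.9 333.7]
[461.5  82.3 333.4] [ 0.11 -0.03  0.46]
```

View pics/scene1.png

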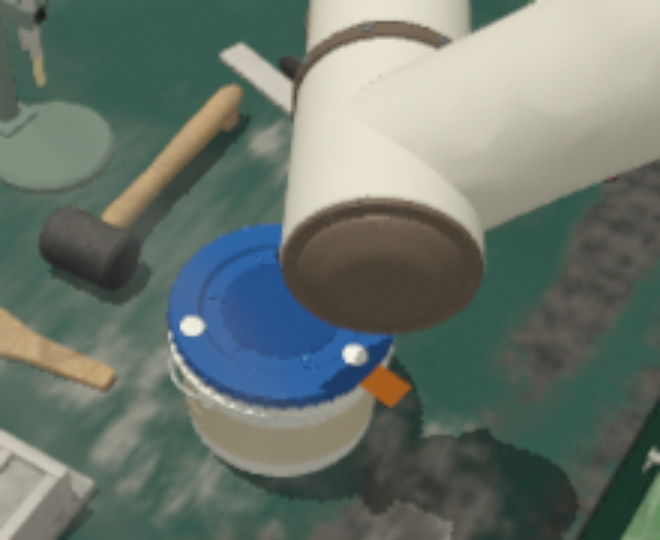

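View pics/wrist1.png

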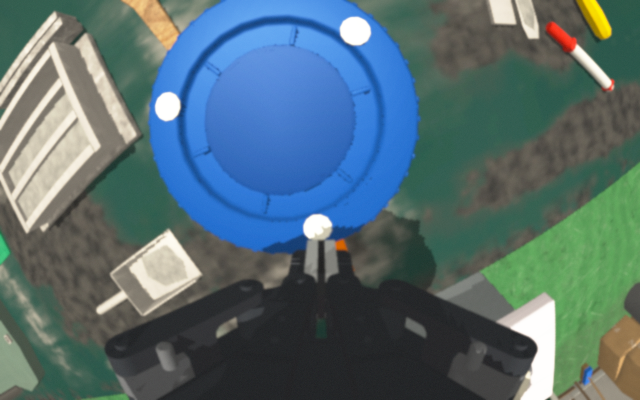

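The wrist view shows the first mark at (317,227), right ahead of the closed fingertips, and the TCP xy matches M1 to within 0.5 mm. I'll descend in stages.

```bash
python3 -m jog '[[[0,0,10,0],[0,0,18,0],[0,0,24,0],[0,0,28,0],[0,0,28,0]]]'
python3 -m jog '[[[0,0,1,0],[0,0,2,0],[0,0,3,0],[0,0,4,0],[0,0,5,0]]]'
```

```text
clock: 2.17
position: [461.3, 82.3, 305.2]
ee_rot: [0.974, -0.228, -0.002, 0.002]
contact_force: [-0.5, -0.6, -0.4]
gripper_width: 0.2
clock: 2.8
position: [461.3, 82.2, 300.2]
ee_rot: [0.974, -0.228, -0.002, 0.002]
contact_force: [0.3, 0.4, 0.0]
gripper_width: 0.0
```

```bash
python3 -m jog '[[[0,0,1,0],[0,0,2,0],[0,0,3,0],[0,0,4,0],[0,0,4,0]]]'
```

```text
clock: 3.42
position: [461.3, 82.2, 296.1]
ee_rot: [0.974, -0.228, -0.002, 0.002]
contact_force: [-0.2, 0.6, 0.2]
gripper_width: 0.0
```

```bash
python3 -m jog '[[[0,0,0.5,0],[0,0,1,0],[0,0,1.5,0],[0,0,2,0],[0,0,2,0]]]'
```

```text
clock: 4.05
position: [461.3, 82.2, 294.3]
ee_rot: [0.974, -0.228, -0.002, 0.002]
contact_force: [-0.9, 0.2, 2.5]
gripper_width: 0.2
```

Contact is starting with the tip at about 121 mm, which fits the measured 119–121.

```bash
python3 -m jog '[[[0,0,0.5,0],[0,0,1,0],[0,0,1.5,0],[0,0,2,0],[0,0,2,0]]]'
```

```text
clock: 4.68
position: [461.3, 82.2, 292.3]
ee_rot: [0.974, -0.228, -0.002, 0.002]
contact_force: [-1.0, 0.5, 3.6]
gripper_width: 0.0
```

```bash
python3 -m jog '[[[0,0,0.5,0],[0,0,1,0],[0,0,1.5,0],[0,0,1.5,0],[0,0,1.5,0]]]'
```

```text
clock: 5.3
position: [461.3, 82.2, 290.8]
ee_rot: [0.974, -0.228, -0.002, 0.002]
contact_force: [-1.8, 0.4, 5.0]
gripper_width: -0.1
```

```bash
python3 -m jog '[[[0,0,0.5,0],[0,0,1,0],[0,0,1,0],[0,0,1,0],[0,0,1,0]]]'
```

```text
clock: 5.92
position: [461.2, 82.3, 290.6]
ee_rot: [0.974, -0.228, -0.001, 0.002]
contact_force: [-4.2, -0.3, 9.9]
gripper_width: 0.3
```

It is stiff now, with the tip at 117.6 mm. I'll push a little more to confirm this is the stop.

```bash
python3 -m jog '[[[0,0,0.5,0],[0,0,1,0],[0,0,1.5,0],[0,0,1.5,0],[0,0,1.5,0]]]'
```

```text
clock: 6.55
position: [461.2, 82.3, 290.4]
ee_rot: [0.974, -0.227, -0.001, 0.002]
contact_force: [-5.9, 0.5, 13.0]
gripper_width: -0.1
```

That is the firm stop: 13 N and no further sinking. I'll rise and move over to M2.

```bash
python3 -m jog '[[[0,0,-15,0],[0,0,-40,0],[35,-42,-40,0],[78.5,-92.5,-40,0],[78.5,-92.5,-40,0]]]'
python3 - <<'E'
from bench import arm
import cv2,numpy as np
for n in ("scene","top","wrist"):
    p=arm.camera_params(n); im,d=arm.get_image(n)
    np.savez(f"{n}2.npz",im=im,d=d,**p)
    if n!="wrist": im=cv2.resize(im[130:310,230:450],None,fx=3,fy=3)
    cv2.imwrite(f"pics/{n}2.png",im)
s=arm.read_state();print(np.round(s["position"],1),np.round(s["contact_force"],2))
E
python3 -c "
from h import *
marks('scene2',(270,190,380,270)); marks('top2',(262,180,342,275))"
```

```text
clock: 7.18
position: [575.6, 132.0, 327.8]
ee_rot: [0.974, -0.227, -0.001, 0.003]
contact_force: [0.6, -0.3, -0.4]
gripper_width: -0.2
[572.2 130.4 328.7] [ 0.29 -0.72 -0.43]
scene2 [329.3 208.8] 30 986.8 [557.2  10.7 120.9]
scene2 [291.2 237.5] 8 924.6 [576.7 132.  123. ]
top2 [325.7 208.9] 35 1100.0 [559.2  10.  119.9]
```

View pics/wrist2.png

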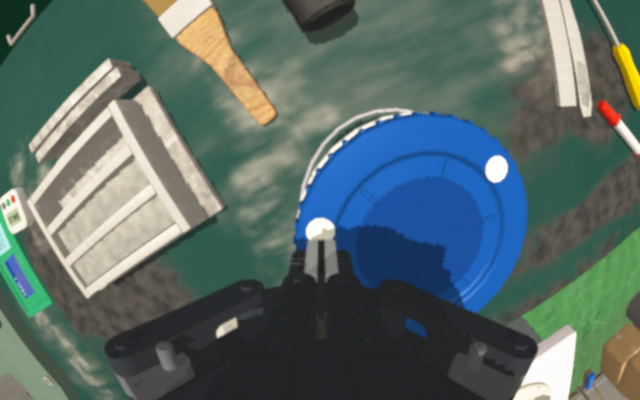

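View pics/scene2.png

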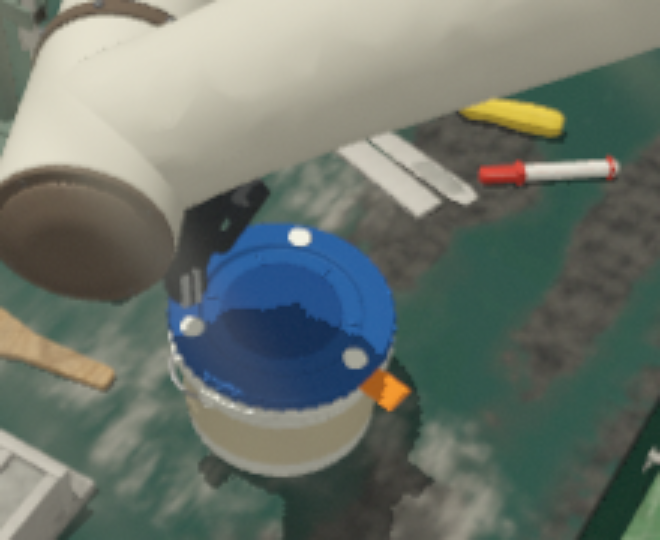

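The lid hasn't shifted: M3 measures the same as before. In the wrist view M2 is at (320,231), directly ahead of the fingertips at xy (572.2, 130.4). The tip is at 155.7 mm, so I'll descend again.

```bash
python3 -m jog '[[[0,0,10,0],[0,0,18,0],[0,0,23,0],[0,0,26,0],[0,0,27,0]]]'
python3 -m jog '[[[0,0,0.7,0],[0,0,1.4,0],[0,0,2.1,0],[0,0,2.5,0],[0,0,2.5,0]]]'
```

```text
clock: 7.95
position: [572.0, 130.2, 301.6]
ee_rot: [0.974, -0.228, -0.002, 0.003]
contact_force: [-0.1, 0.2, 0.3]
gripper_width: 0.5
clock: 8.57
position: [572.0, 130.2, 299.1]
ee_rot: [0.974, -0.228, -0.002, 0.003]
contact_force: [-0.8, -0.3, 0.2]
gripper_width: -0.2
```

```bash
python3 -m jog '[[[0,0,0.5,0],[0,0,1,0],[0,0,1.5,0],[0,0,2,0],[0,0,2,0]]]'
```

```text
clock: 9.2
position: [572.0, 130.2, 297.0]
ee_rot: [0.974, -0.227, -0.002, 0.003]
contact_force: [0.0, 0.2, -0.2]
gripper_width: 0.1
```

```bash
python3 -m jog '[[[0,0,0.5,0],[0,0,1,0],[0,0,1.5,0],[0,0,2,0],[0,0,2,0]]]'
```

```text
clock: 9.82
position: [572.0, 130.2, 295.4]
ee_rot: [0.974, -0.227, -0.002, 0.003]
contact_force: [-0.7, 0.3, 4.0]
gripper_width: -0.0
```

```bash
python3 -m jog '[[[0,0,0.5,0],[0,0,1,0],[0,0,1.5,0],[0,0,2,0],[0,0,2.5,0]]]'
```

```text
clock: 10.45
position: [572.0, 130.2, 292.9]
ee_rot: [0.974, -0.227, -0.002, 0.003]
contact_force: [-1.2, 0.7, 3.4]
gripper_width: 0.1
```

```bash
python3 -m jog '[[[0,0,0.5,0],[0,0,1,0],[0,0,1.5,0],[0,0,2,0],[0,0,2,0]]]'
```

```text
clock: 11.08
position: [572.0, 130.3, 290.8]
ee_rot: [0.974, -0.227, -0.002, 0.003]
contact_force: [-1.7, 0.2, 3.4]
gripper_width: 0.0
```

```bash
python3 -m jog '[[[0,0,0.5,0],[0,0,1,0],[0,0,1,0],[0,0,1,0],[0,0,1,0]]]'
```

```text
clock: 11.7
position: [572.0, 130.3, 290.7]
ee_rot: [0.974, -0.227, -0.002, 0.003]
contact_force: [-3.4, 0.9, 6.1]
gripper_width: 0.2
```

```bash
python3 -m jog '[[[0,0,0.5,0],[0,0,1,0],[0,0,1.5,0],[0,0,1.5,0],[0,0,1.5,0]]]'
```

```text
clock: 12.32
position: [571.9, 130.3, 290.6]
ee_rot: [0.974, -0.227, -0.001, 0.003]
contact_force: [-3.2, 0.0, 9.8]
gripper_width: 0.3
```

That is the firm stop, at the same height of 290.6. On to M3.

```bash
python3 -m jog '[[[0,0,-15,0],[0,0,-40,0],[20,56,-40,0],[41,113.5,-40,0],[41,113.5,-40,0]]]'
python3 - <<'E'
from bench import arm
import cv2,numpy as np
for n in ("scene","wrist"):
    p=arm.camera_params(n); im,d=arm.get_image(n)
    np.savez(f"{n}3.npz",im=im,d=d,**p)
    cv2.imwrite(f"pics/{n}3.png",im)
s=arm.read_state();print(np.round(s["position"],1),np.round(s["contact_force"],2))
E
python3 -c "
from h import *
marks('scene3',(270,190,380,270))"
```

```text
clock: 12.95
position: [557.8, 7.2, 331.4]
ee_rot: [0.973, -0.23, -0.002, 0.003]
contact_force: [0.1, 0.5, -0.5]
gripper_width: 0.3
[558.7   9.9 331.4] [ 0.17  0.01 -0.21]
scene3 [328.3 208.3] 18 988.5 [560.2  10.4 120.5]
scene3 [293.3 240. ] 34 926.3 [571.4 131.9 117.9]
```

View pics/wrist3.png

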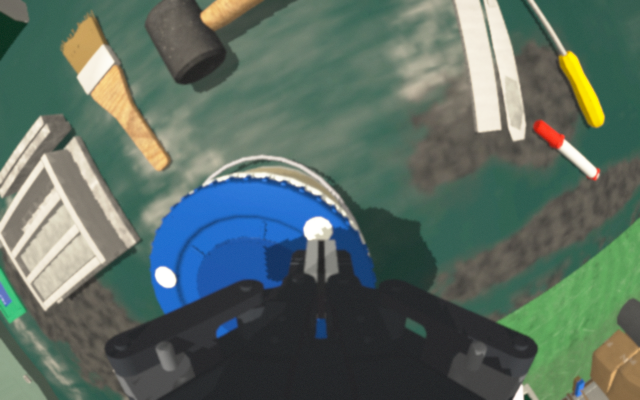

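M2 has dropped by about 4 mm, from 121.8 to 117.9. M3 is ahead of the tips at (317,229), and the TCP is at (558.7, 9.9), which matches. Descending.

```bash
python3 -m jog '[[[0,0,10,0],[0,0,20,0],[0,0,26,0],[0,0,30,0],[0,0,31,0]]]'
python3 -m jog '[[[0,0,0.7,0],[0,0,1.4,0],[0,0,2.1,0],[0,0,2.8,0],[0,0,3,0]]]'
```

```text
clock: 13.68
position: [558.6, 9.9, 300.0]
ee_rot: [0.974, -0.228, -0.001, 0.003]
contact_force: [-0.2, 0.4, -0.2]
gripper_width: -0.2
clock: 14.3
position: [558.6, 9.9, 297.0]
ee_rot: [0.974, -0.228, -0.001, 0.003]
contact_force: [0.4, -0.5, 0.7]
gripper_width: 0.4
```

```bash
python3 -m jog '[[[0,0,0.5,0],[0,0,1,0],[0,0,1.5,0],[0,0,2,0],[0,0,2,0]]]'
```

```text
clock: 14.92
position: [558.6, 9.8, 295.1]
ee_rot: [0.974, -0.228, -0.001, 0.003]
contact_force: [-0.6, -0.2, 0.4]
gripper_width: -0.1
```

```bash
python3 -m jog '[[[0,0,0.5,0],[0,0,1,0],[0,0,1.5,0],[0,0,2,0],[0,0,2,0]]]'
```

```text
clock: 15.55
position: [558.6, 9.8, 293.1]
ee_rot: [0.974, -0.228, -0.001, 0.003]
contact_force: [-1.4, -1.1, 3.6]
gripper_width: -0.2
```

```bash
python3 -m jog '[[[0,0,0.5,0],[0,0,1,0],[0,0,1.5,0],[0,0,2,0],[0,0,2.3,0]]]'
```

```text
clock: 16.18
position: [558.6, 9.8, 290.8]
ee_rot: [0.974, -0.228, -0.001, 0.003]
contact_force: [-0.9, -1.0, 3.4]
gripper_width: -0.1
```

```bash
python3 -m jog '[[[0,0,0.5,0],[0,0,1,0],[0,0,1.2,0],[0,0,1.2,0],[0,0,1.2,0]]]'
```

```text
clock: 16.8
position: [558.6, 9.8, 290.5]
ee_rot: [0.974, -0.227, -0.001, 0.003]
contact_force: [-3.3, 1.0, 8.0]
gripper_width: -0.1
```

```bash
python3 -m jog '[[[0,0,0.5,0],[0,0,1,0],[0,0,1.5,0],[0,0,1.5,0],[0,0,1.5,0]]]'
```

```text
clock: 17.42
position: [558.5, 9.8, 290.5]
ee_rot: [0.974, -0.227, -0.001, 0.003]
contact_force: [-3.4, 1.2, 10.6]
gripper_width: 0.3
```

All three marks stopped at the same height (290.4–290.6). Next I'll retreat and check.

```bash
python3 -m jog '[[[0,0,-15,0],[0,0,-50,0],[0,0,-100,0],[-40,-25,-110,0],[-90,-55,-110,0]]]'
python3 -m jog '[[[-50,-30,0,0],[-100,-60,0,0],[-150,-90,0,0],[-200,-120,0,0],[-240,-140,0,0]]]'
python3 -m jog '[[[0,-30,0,0],[0,-60,0,0],[0,-60,0,0],[0,-60,0,0],[0,-60,0,0]]]'
python3 - <<'E'
from bench import arm
import cv2,numpy as np
for n in ("scene","top"):
    p=arm.camera_params(n); im,d=arm.get_image(n)
    np.savez(f"{n}4.npz",im=im,d=d,**p)
    cv2.imwrite(f"pics/{n}4.png",im)
E
python3 -c "
from h import *
marks('scene4',(270,190,380,270)); marks('top4',(262,180,342,275))"
```

```text
clock: 18.05
position: [502.4, 100.2, 401.6]
ee_rot: [0.974, -0.228, 0.001, 0.002]
contact_force: [-0.1, 0.5, -1.1]
gripper_width: -0.3
clock: 18.68
position: [348.3, 334.1, 401.1]
ee_rot: [0.974, -0.228, 0.001, 0.001]
contact_force: [1.3, 0.8, -0.0]
gripper_width: -0.0
clock: 19.3
position: [374.7, 387.1, 401.2]
ee_rot: [0.974, -0.228, 0.001, 0.001]
contact_force: [0.6, -0.3, 0.0]
gripper_width: 0.1
scene4 [329.3 209.9] 26 989.5 [557.   10.6 117.1]
scene4 [347.8 249.1] 35 910.2 [460.   83.1 117.1]
scene4 [294.  261.6] 133 344.2 [329.9 420.7 564.4]
top4 [278.2 204.6] 37 1107.1 [573.2 130.3 115.3]
top4 [325.6 209.2] 37 1103.5 [559.   10.2 116.3]
top4 [297.4 248.2] 37 1089.4 [462.3  82.7 116.9]
```

View pics/top4.png

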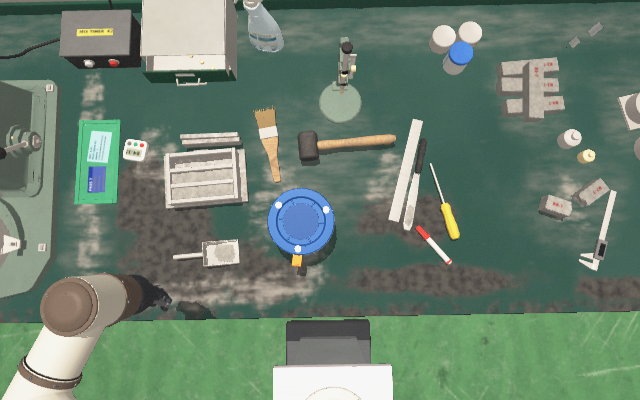

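View pics/scene4.png

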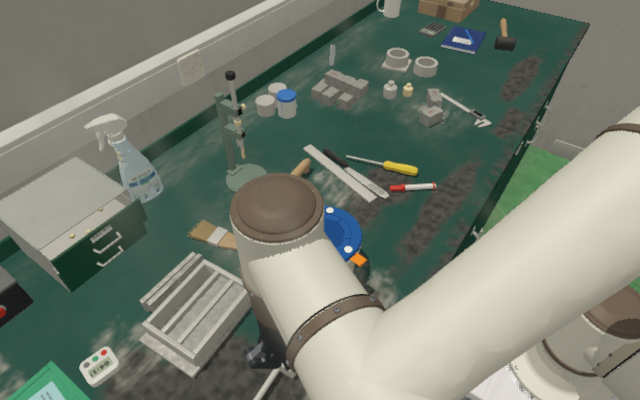

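The top view shows the tub centred at (301,221) as before. The scoop (205,252), marker (435,245) and mallet (345,145) are where they started, and the hand is clear. All the marks measure about 117 mm, so I'm handing in.

```bash
python3 -c "
from bench import arm
print(arm.job_done())"
```

```text
the job is handed in; nothing more can be done
None
```

I pressed the three marks home with the closed fingertips, in the order asked: tab mark first, then the next two clockwise. Each yielded at about 3.5–5 N and met a firm stop at the same tool height (290.4–290.6 mm, tip about 117.5 mm). The highest force I read at the end of a move was about 14 N, well under the 40 N limit. I then withdrew the hand and handed the job in at about 19.4 s.

**Last checks:** the marks measure 115–117 mm high from the top camera and 117.1 mm from the scene camera. Their positions are unchanged within about 1 mm, and the tub, scoop, marker and mallet are where they started.

**Disagreements:** mark 2 read 115.3 mm from the top camera, about 1.7 mm below shut height. Its firm stop and the scene camera's 117.9 mm after pressing both say it is shut, and the calibration is only good to about 2 mm. In the last scene picture the arm hid mark 2, so only the top camera could check it at the end.

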